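Clear the used vials into the sharps box

TASK

Clear away the used vials into the open sharps box. Take the scoop from its mat, scoop up the three cracked vials lying in the steel tray without ever touching them with the fingers, tip them into the box and lay the scoop back on its mat, right way up. The empty vial, the one without a cap in the vial block, goes into the box too and may be picked up with the fingers; leave the full vials and everything else on the counter as they are.

Things in the scene. Friction and masses are not known exactly. Their poses are not given: they have to be found in the camera images.
- tray: bright steel instrument tray, fixed. Inner floor 170 mm (x) by 100 mm (y), 3 mm above the counter; near wall (-x) 20 mm high, side walls 26 mm; the far wall starts at x = +85 mm on the floor and leans outward 15 degrees, rising to 32 mm at x = +93 mm; walls 3 mm thick. Origin at the centre of its underside; x along its length towards the leaning far wall, z up
- used1: first cracked vial of amber glass, a rod with hemispherical ends, 18 mm in diameter and 36 mm long overall, with a thin metal band near one end, 12 g. It lies on the floor of the steel tray. Origin at its middle, on its axis; x runs along its axis
- used2: second cracked vial of amber glass, a rod with hemispherical ends, 18 mm in diameter and 36 mm long overall, with a thin metal band near one end, 12 g. It lies on the floor of the steel tray. Origin at its middle, on its axis; x runs along its axis
- used3: third cracked vial of amber glass, a rod with hemispherical ends, 18 mm in diameter and 36 mm long overall, with a thin metal band near one end, 12 g. It lies on the floor of the steel tray. Origin at its middle, on its axis; x runs along its axis
- scoop: loose aluminium scoop, 120 g, starting flat on the mat, lip towards the mat's +x. Pan 74 mm long (x), 88 mm wide (y), floor 1.5 mm thick, open at the front (+x); back wall and side walls back of x = +5 mm 30 mm high, side walls 16 mm from there to x = +21 mm, none further forward; walls 3 mm. Origin at the centre of the pan's underside, z up when flat
- scoop_grip (a point): middle of the scoop's grey handle, 77 mm behind and 48 mm above the scoop's origin; axes as the scoop. The handle is a bar 14 mm wide (y) and 24 mm deep that leaves the pan's back wall (x = -40 mm, z = 22 mm) and rises backward at 35 degrees for 100 mm, ending at x = -122 mm, z = 79 mm in the scoop's frame
- scoop_lip (a point): middle of the scoop's front lip, on its underside, 37 mm in front of the scoop's origin; axes as the scoop
- mat: black rubber mat on which the scoop lies, fixed, 250 mm (x) by 130 mm (y), 3 mm thick. Origin at the centre of its underside; z up
- sharps_box: small square sharps box, fixed, 140 x 140 mm outside and 95 mm high, open at the top, walls 4 mm thick, its floor about 4 mm up. A stiff white flap stands on its far (+x) rim, leaning outward, up to 145 mm high. Origin at the centre of its underside; z up
- sharps_mouth (a point): centre of the sharps box's open top, 95 mm above its origin (clear opening 132 x 132 mm); axes as the box
- block: white plastic vial block, fixed, 165 mm (x) by 56 mm (y) and 32 mm high, with three square pockets of 20 mm, 18 mm deep (floor at 14 mm), in a row at x = -48, 0 and +48 mm. Origin at the centre of its underside; z up
- empty_vial: empty vial, the one without a cap: plain amber glass cylinder, 17 mm in diameter and 40 mm tall, 14 g, standing in one of the block's three pockets with 22 mm showing above the block. Origin at the centre of its underside, z up along its axis
- full_vial1: full vial, to be left alone: amber glass, 17 mm in diameter, with a neck and a wide grey flip cap (23 mm in diameter), 48 mm tall, standing in a pocket of the vial block. Origin at the centre of its underside, z up along its axis
- full_vial2: full vial, to be left alone: amber glass, 17 mm in diameter, with a neck and a wide grey flip cap (23 mm in diameter), 48 mm tall, standing in a pocket of the vial block. Origin at the centre of its underside, z up along its axis
- bowl: steel bowl, fixed bystander, 96 mm across and 45 mm high. Origin at the centre of its underside
- tape: roll of paper tape, 72 mm in outer diameter, 25 mm high, loose bystander. Origin at the centre of its underside
- carton: small cardboard carton, 100 x 45 x 30 mm, loose bystander. Origin at the centre of its underside
- saline: clear saline bottle, 60 mm in diameter, 150 mm tall, loose bystander. Origin at the centre of its underside
- swab_jar: glass jar with a metal lid, 72 mm in diameter, 85 mm tall, loose bystander. Origin at the centre of its underside
- med_cup: white medicine cup, 50 mm across and 40 mm tall, loose bystander. Origin at the centre of its underside

How it is judged (in metres and radians):
At the end, for the whole second after the job is handed in: All three cracked vials and the empty vial lie at rest inside the sharps box, below its rim; the scoop lies at rest and level (within 0.15 rad) on the mat, the centre of its pan above the mat and its underside within 12 mm of the counter; nothing is held (x of used1 in the frame of sharps_box between -0.068 and 0.068 m and y of used1 in the frame of sharps_box between -0.068 and 0.068 m and z of used1 in the frame of sharps_box between -0.005 and 0.085 m and linear speed of each of used1, used2, used3, empty_vial, scoop below 0.03 m/s and x of used2 in the frame of sharps_box between -0.068 and 0.068 m and y of used2 in the frame of sharps_box between -0.068 and 0.068 m and z of used2 in the frame of sharps_box between -0.005 and 0.085 m and x of used3 in the frame of sharps_box between -0.068 and 0.068 m and y of used3 in the frame of sharps_box between -0.068 and 0.068 m and z of used3 in the frame of sharps_box between -0.005 and 0.085 m and x of empty_vial in the frame of sharps_box between -0.068 and 0.068 m and y of empty_vial in the frame of sharps_box between -0.068 and 0.068 m and z of empty_vial in the frame of sharps_box between -0.005 and 0.085 m and x of scoop in the frame of mat between -0.115 and 0.115 m and y of scoop in the frame of mat between -0.06 and 0.06 m and z of scoop in the frame of mat below 0.012 m and angle between scoop's own z axis and vertical below 0.15 rad); the robot touches nothing.
It fails at once if the fingers touch a cracked vial (contact force between the fingers and used1 above 0.3 N or contact force between the fingers and used2 above 0.3 N or contact force between the fingers and used3 above 0.3 N).
It fails at once if a full vial is moved by more than 15 mm (distance of any of full_vial1, full_vial2 from where it was at the start of the episode above 0.015 m).
It fails at once if the tape, carton, saline bottle, swab jar or medicine cup is moved by more than 30 mm (distance of any of tape, carton, saline, swab_jar, med_cup from where it was at the start of the episode above 0.03 m).
It also fails if it takes over 72 s, if anything falls off the work surface, if the arm or the gripper's body presses on something with over 40 N, if the wrist force passes 120 N, or if a joint passes its speed limit or range.

ROBOT

A 6-joint arm with a two-finger parallel gripper is mounted at the origin on the work surface. World frame = base frame: x ahead of the robot, y to its left, z up, the work surface at z = 0. Lengths are in mm, angles in rad, forces in N, time in s.
With the tool pointing down it reaches from about 275 to 1000 mm from the base axis. Payload 8.4 kg.
Tool frame: the origin (TCP) lies at the very end of the fingers, on their centre line; the grasp point (between the pads) lies 19 mm behind it; z points along the fingers, y is the line along which they close (so a half turn about z gives the same grasp; the last joint's range is limited). The gripper opens to 85 mm and grips with 20 to 120 N. Pads are 22 mm wide; open, the fingers measure 114 mm over their backs; the gripper's body (76 mm by 85 mm) begins 54 mm behind the grasp point. The pads swing forward as they close: fully open they stand 13 mm farther back than shut.
Start: joints at [-1.197, 0.353, 1.633, -0, 1.155, -0.002], TCP at [229.384, -581.387, 231.281] pointing down, gripper open.
Joint ranges: [-2.63, 2.63], [-0.92, 2.1], [0.06, 2.66], [-1.3, 4.44], [0, 2.69], [-3.02, 3.02]. Speed limits (rad/s): [2.22, 2.22, 2.79, 3.14, 3.14, 3.14].

INTERFACE

Orientations are given as [roll, pitch, yaw] about the fixed x, y, z axes, in that order (R = Rz(yaw) Ry(pitch) Rx(roll)).
In Python, from rig import telemetry, imaging, r gives the robot as it stands. The module is installed in compiled form; this text tells all that it offers.
- The arm moves only by the tool step_arm, never from a script. Its argument "moves" is a list of rows, each a list of 3 entries, a list of its own where there are three numbers: the turn, a rotation vector about the tool's x, y, z scaled (see below), then the shift along the tool's x, y, z scaled (see below), then the opening, from -1 (shut) to 1 (fully open). A call has 1 to 8 rows; each row is the pose to reach, as a shift and turn from the pose commanded when the call began, along the tool's axes at that moment; what a row does not reach only later rows make up. The controller multiplies each number of a shift by 200 mm and each number of a turn by 45 degrees. A row lasts 1/10 s, in which the tool goes at most 50 mm and 8.59 degrees, less where a joint would pass 70% of its speed; a pose out of reach is approached as far as the arm can. A call with a number of a shift or a turn outside -1 to 1 is refused whole. A call with a gripper value outside its range is refused whole. The fingers move at their own pace and stop on an object; "squeeze" is the grip in N (left out, the last holds). Time passes only in rows, so rows that repeat a pose let the fingers close. It gives the time, the measured TCP pose, the force, the opening and the grip force at its end, in the units of the state.
- telemetry.sense(): the state, without advancing time (a new reading comes with each control period).
- imaging.grab_frame(name): name is "scene" or "top" or "wrist"; returns the picture (480x640x3 uint8, red, green, blue); there is no depth.
- imaging.calibration(name): a dict with "fx", "fy", "cx", "cy" (pixels), "cam_to_world" (4x4, takes a point from camera to world coordinates). Camera axes: x right, y up, looking along -z (the intrinsics and any distortion apply to the point x, -y, -z); pixel columns grow to the right and rows downward; lengths in mm; the calibration is good to about 2 mm. The wrist camera is an equidistant fisheye: a pixel r from the principal point sees the ray r / f radians off the axis. A picture is of the moment at which its call begins: read the wrist's pose just before it. calibration takes no time and is no camera call; for the wrist camera it gives the pose at the moment of the call.
- r.sign_off(): hands the job in; it is judged then, once.
Trained networks look in the newest picture that a camera, given by its name, has taken for a name from the list of things; names that differ only in an ending like _2 or _b are one class to them, and where a whole thing is asked for, a point or a joint stands for the part that bears it (a point fixed in the world has none). Each returns a list of dicts, best first, with "conf" (0 to 1); they miss things now and then, are a little off and sometimes report something else, mostly with a low value. They report only what shows in the picture. A call takes as long as a camera call.
- imaging.recognise(camera, name): "extent" ([left, top, width, height] in pixels, round what is visible of it).
- imaging.mark_of(camera, name): "xy" ([column, row] in pixels: a listed point, or the origin of a listed thing).
The state is a dict: "clock": time; "qpos": joint angles; "qvel": joint speeds; "joint_efforts": joint torques, N m; "eef_pos": TCP position; "tcp_rot": TCP orientation; "contact_force": force on the tool from outside, world axes, zero at the start; "wrist_torque": the same for the moment, N m; "opening": opening from 0.0 (shut) to 1.0 (fully open); "grasp_force": force on a finger pad.
Only numpy, scipy, OpenCV 4.12 (cv2) and the standard library are available. Lean on these libraries where they do the work, as an engineer would, in place of code of your own. Each camera call takes 0.05 s, during which the arm holds its last target. There are 200 camera calls.

## Working session

There is one attempt and no reset: what is moved stays moved. The work goes in short steps, Python scripts to look and compute and a tool call to move; the robot and the scene stay as the last step left them, time stands still between calls to the robot, and variables do not carry over. Pictures are saved under pics/ and viewed, at most 10 in all, crops included, and the job is handed in when it is done.

Besides the shell and the picture viewer there is one more tool, called after "Emit:" by a JSON object that holds its "method" and its "body". step_arm: Moves the arm, as the interface text tells. Its arguments: {"type":"object","properties":{"moves":{"type":"array"},"squeeze":{"type":"number"}},"required":["moves"]}

```bash
mkdir -p pics; ls; python3 - <<'E'
from rig import telemetry, imaging, r
import cv2,numpy as np
a=imaging.grab_frame("scene");b=imaging.grab_frame("top")
cv2.imwrite("pics/s.png",a[:,:,::-1]);cv2.imwrite("pics/t.png",b[:,:,::-1])
for c in("scene","top","wrist"):
    k=imaging.calibration(c);print(c,k["fx"],k["fy"],k["cx"],k["cy"],np.round(k["cam_to_world"],3).tolist(),[x for x in k if x not in("fx","fy","cx","cy","cam_to_world")])
print(telemetry.sense())
for n in "tray used1 scoop scoop_grip scoop_lip mat sharps_box sharps_mouth block empty_vial full_vial1 bowl tape carton saline swab_jar med_cup".split():
    for c in("scene","top"):
        print(n,c,[(np.round(d["xy"]).tolist(),round(d["conf"],2)) for d in imaging.mark_of(c,n)[:4]])
E
```

```text
pics
scene 458.8329310541029 458.8329310541029 324.4181186673852 235.4274108702572 [[-0.75, -0.447, 0.487, 1076.061], [0.661, -0.513, 0.548, 621.536], [0.005, 0.733, 0.68, 841.047], [0.0, 0.0, 0.0, 1.0]] []
top 456.8742393251805 456.8742393251805 329.8529485164541 234.88285712126762 [[-0.007, 0.991, -0.133, 371.569], [-1.0, -0.007, -0.001, -7.85], [-0.002, 0.133, 0.991, 1215.083], [0.0, 0.0, 0.0, 1.0]] []
wrist 371.64829954431775 371.64829954431775 320.0123599108202 245.73807861750313 [[0.367, 0.899, 0.24, 290.167], [-0.93, 0.355, 0.094, -557.966], [-0.001, -0.258, 0.966, 374.03], [0.0, 0.0, 0.0, 1.0]] []
{'clock': 0.1, 'qpos': array([-1.19742419e+00,  3.53604267e-01,  1.63404578e+00,  2.42460427e-06,
        1.15521332e+00, -2.42000235e-03]), 'qvel': array([-0.00016204, -0.00154508, -0.00163846,  0.00072394,  0.0011632 ,
       -0.00018722]), 'joint_efforts': array([-3.96745054e-04, -6.06357551e+01, -3.42819858e+01,  6.57558104e-06,
        3.82112587e-03, -1.19716514e-06]), 'eef_pos': array([ 229.21489488, -580.99407578,  230.62689438]), 'tcp_rot': array([-3.14032195e+00, -5.292094
[... 1365 characters left out ...]
4), ([294.0, 274.0], 0.39)]
full_vial1 top [([177.0, 244.0], 0.68), ([179.0, 224.0], 0.45), ([170.0, 261.0], 0.42), ([327.0, 234.0], 0.27)]
bowl scene [([237.0, 188.0], 0.94)]
bowl top [([474.0, 236.0], 0.79)]
tape scene [([462.0, 280.0], 0.93)]
tape top [([220.0, 314.0], 0.68)]
carton scene [([304.0, 172.0], 0.97)]
carton top [([439.0, 310.0], 0.76), ([474.0, 314.0], 0.3)]
saline scene [([281.0, 344.0], 0.57)]
saline top [([279.0, 145.0], 0.84)]
swab_jar scene [([219.0, 287.0], 0.71), ([311.0, 268.0], 0.36), ([321.0, 245.0], 0.21)]
swab_jar top [([355.0, 147.0], 0.66)]
med_cup scene [([277.0, 345.0], 0.64), ([295.0, 165.0], 0.58)]
med_cup top [([472.0, 318.0], 0.52), ([175.0, 244.0], 0.51)]
```

```bash
python3 - <<'E'
import cv2
a=cv2.imread("pics/t.png")[120:340,140:500];cv2.imwrite("pics/t1.png",cv2.resize(a,(800,489),interpolation=cv2.INTER_CUBIC))
a=cv2.imread("pics/s.png")[130:410,180:520];cv2.imwrite("pics/s1.png",cv2.resize(a,(728,600),interpolation=cv2.INTER_CUBIC))
E
```

```text
(no output)
```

View pics/t1.png

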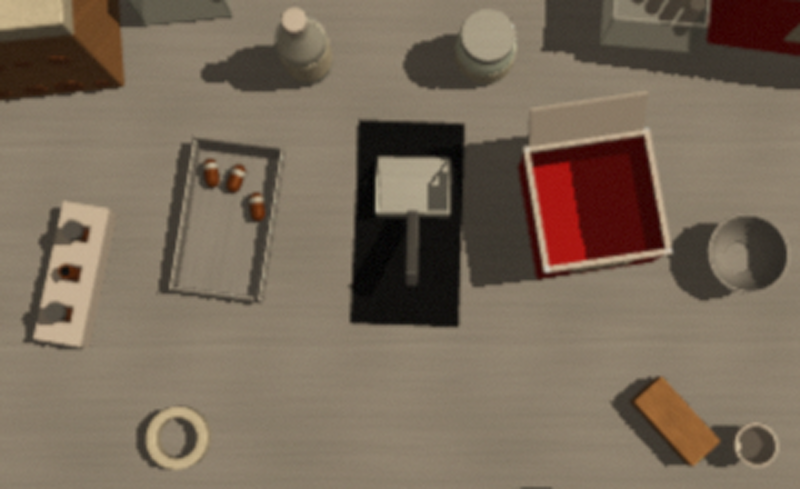

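View pics/s1.png

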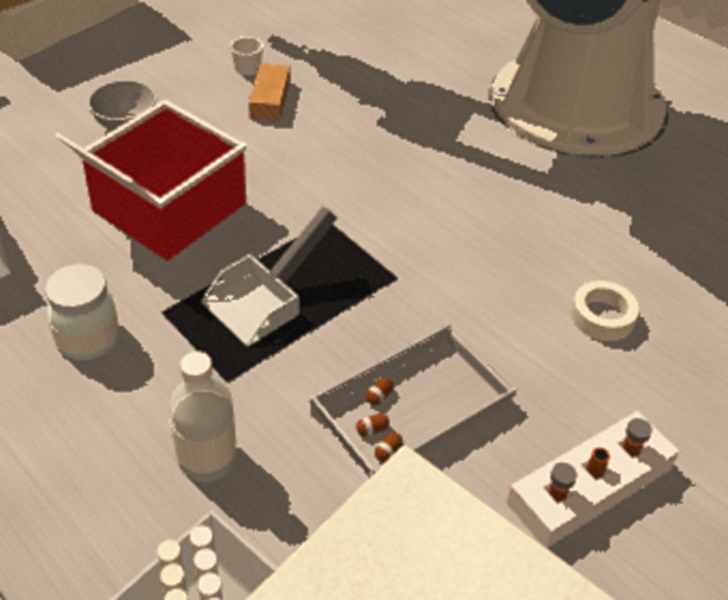

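```bash
cat > h.py <<'E'
import numpy as np, cv2
from scipy.optimize import least_squares
from scipy.spatial.transform import Rotation as Ro
def rays(k,uv,fish=False):
    uv=np.atleast_2d(np.array(uv,float)); x=(uv[:,0]-k["cx"])/k["fx"]; y=(uv[:,1]-k["cy"])/k["fy"]
    if fish:
        t=np.hypot(x,y); s=np.where(t>1e-9,np.sin(t)/np.maximum(t,1e-9),1); d=np.c_[x*s,-y*s,-np.cos(t)]
    else: d=np.c_[x,-y,-np.ones_like(x)]
    T=np.array(k["cam_to_world"]); d=d@T[:3,:3].T
    return T[:3,3],d/np.linalg.norm(d,axis=1)[:,None]
def onz(k,uv,z,fish=False):
    o,d=rays(k,uv,fish); return o+d*((z-o[2])/d[:,2])[:,None]
def proj(k,P,fish=False):
    T=np.array(k["cam_to_world"]); p=(np.atleast_2d(P)-T[:3,3])@T[:3,:3]; x,y,z=p[:,0],-p[:,1],-p[:,2]
    if fish:
        rr=np.hypot(x,y); t=np.arctan2(rr,z); s=np.where(rr>1e-9,t/np.maximum(rr,1e-9),0); x,y=x*s,y*s
    else: x,y=x/z,y/z
    return np.c_[k["cx"]+k["fx"]*x,k["cy"]+k["fy"]*y]
def tri(obs):  # list of (k,uv,fish)
    A=np.zeros((3,3));b=np.zeros(3)
    R=[]
    for k,uv,f in obs:
        o,d=rays(k,uv,f);M=np.eye(3)-np.outer(d[0],d[0]);A+=M;b+=M@o;R.append((o,d[0]))
    p=np.linalg.solve(A,b); return p,[float(np.linalg.norm(np.cross(p-o,d))) for o,d in R]
def rel(target_p,target_R,p,R):  # scaled shift/turn in tool axes
    return np.round(R.T@(np.array(target_p)-p)/200,4),np.round(Ro.from_matrix(R.T@target_R).as_rotvec()/np.radians(45),4)
E
python3 - <<'E'
from h import *
from rig import imaging
s,t=imaging.calibration("scene"),imaging.calibration("top")
m=lambda c,o,z,uv:None
T=lambda x,y:(140+x/2.2222,120+y/2.2222)
S=lambda x,y:(180+x/2.141,130+y/2.143)
for n,a,b in [("saline cap?",(293,20),(197,362)),("mat TR",(465,124),(232,380)),("mat BR",(458,325),(163,313)),("mat BL",(351,321),(340,228)),
 ("boxrim1",(530,150),(165,205)),("boxrim2",(648,133),(85,165)),("boxrim3",(665,255),(165,107)),("boxrim4",(545,268),(243,150)),
 ("trayTL",(193,140),(372,472)),("trayTR",(282,151),(315,403)),("trayBR",(261,299),(449,330)),("trayBL",(170,291),(515,391)),
 ("empty",(69,271),(600,456)),("handle end",(411,284),(326,212)),("v1",(211,172),(389,445)),("v2",(236,178),(373,425)),("v3",(257,206),(380,391)),
 ]:
    p,e=tri([(s,S(*b),0),(t,T(*a),0)]);print(n,p.round(),np.round(e,1))
for n,a,z in [("blockTL",(64,202),32),("TR",(109,208),32),("BR",(82,347),32),("BL",(34,341),32)]: print(n,onz(t,T(*a),z).round())
E
```

```text
saline cap? [775. 132. 149.] [0. 0.]
mat TR [685. -28. -85.] [49.5 49.5]
mat BR [ 547. -113. -149.] [104.4 104.4]
mat BL [475.  50.  71.] [33.9 33.9]
boxrim1 [ 639. -128.   86.] [4.5 4.5]
boxrim2 [ 662. -266.   72.] [3.7 3.7]
boxrim3 [ 523. -282.   84.] [2.1 2.1]
boxrim4 [ 507. -144.   87.] [0.9 0.9]
trayTL [674. 266.  25.] [1.9 1.9]
trayTR [659. 162.  17.] [1.3 1.3]
trayBR [481. 185.  16.] [1.1 1.1]
trayBL [492. 291.  19.] [0.9 0.9]
empty [512. 403.  47.] [1.4 1.4]
handle end [494.   3.  76.] [4.1 4.1]
v1 [636. 247.  13.] [0.6 0.6]
v2 [629. 218.   9.] [0.6 0.6]
v3 [594. 192.  10.] [0.8 0.8]
blockTL [[597. 416.  32.]]
TR [[589. 363.  32.]]
BR [[425. 389.  32.]]
BL [[433. 445.  32.]]
```

Emit:
{"method": "step_arm", "body": {"moves": [[[0, 0, 0.479], [0.83, -0.875, -0.115], 1], [[0, 0, 0.479], [0.83, -0.875, -0.115], 1], [[0, 0, 0.479], [0.83, -0.875, -0.115], 1], [[0, 0, 0.479], [0.83, -0.875, -0.115], 1], [[0, 0, 0.479], [0.83, -0.875, -0.115], 1], [[0, 0, 0.479], [0.83, -0.875, -0.115], 1]]}}

```text
clock: 2.4
eef_pos: [320.8, -353.9, 254.9]
tcp_rot: [-3.141, -0.001, 0.003]
contact_force: [0.2, 0.0, -0.5]
opening: 0.999
grasp_force: 0.0
```

Emit:
{"method": "step_arm", "body": {"moves": [[[0, 0, 0], [0.4, -1, 0], 1], [[0, 0, 0], [0.4, -1, 0], 1], [[0, 0, 0], [0.4, -1, 0], 1], [[0, 0, 0], [0.4, -1, 0], 1], [[0, 0, 0], [0.4, -1, 0], 1]]}}

```text
clock: 2.9
eef_pos: [400.8, -154.9, 254.5]
tcp_rot: [-3.141, -0.001, 0.002]
contact_force: [0.4, -0.4, -0.4]
opening: 0.999
grasp_force: 0.0
```

Emit:
{"method": "step_arm", "body": {"moves": [[[0, 0, 0], [0.4, -1, 0], 1], [[0, 0, 0], [0.4, -1, 0], 1], [[0, 0, 0], [0.4, -1, 0], 1], [[0, 0, 0], [0.4, -1, 0], 1], [[0, 0, 0], [0.4, -1, 0], 1], [[0, 0, 0], [0.4, -1, 0], 1], [[0, 0, 0], [0.4, -1, 0], 1]]}}

```text
clock: 3.6
eef_pos: [479.5, 41.5, 254.0]
tcp_rot: [3.141, 0.001, 0.0]
contact_force: [0.1, -1.0, 0.1]
opening: 1.001
grasp_force: 0.0
```

Take wrist view, then shift +y and take a second.

```bash
cat > look.py <<'E'
import sys,pickle
from rig import telemetry, imaging
import cv2,numpy as np
from h import *
def look(tag,names):
    s=telemetry.sense();k=imaging.calibration("wrist");f=imaging.grab_frame("wrist")
    cv2.imwrite(f"pics/{tag}.png",f[:,:,::-1]);out={}
    for n in names:
        out[n]=[(d["xy"],d["conf"]) for d in imaging.mark_of("wrist",n) if d["conf"]>.3]
        print(n,[(np.round(u,1).tolist(),round(c,2)) for u,c in out[n]])
    pickle.dump((s,k,out),open(f"{tag}.pkl","wb"));print(s["clock"],s["eef_pos"].round(1))
E
python3 - <<'E'
from look import *
look("w1","scoop scoop_grip scoop_lip mat tray used1".split())
E
```

```text
scoop [([354.3, 82.8], 0.78)]
scoop_grip [([355.8, 156.4], 0.56)]
scoop_lip [([354.5, 48.3], 0.76)]
mat [([350.9, 122.0], 0.94)]
tray [([154.7, 126.2], 0.96), ([155.0, 79.0], 0.46)]
used1 [([174.7, 106.7], 0.95), ([135.0, 78.5], 0.91), ([158.2, 77.6], 0.78)]
3.6 [479.5  41.5 254. ]
```

View pics/w1.png

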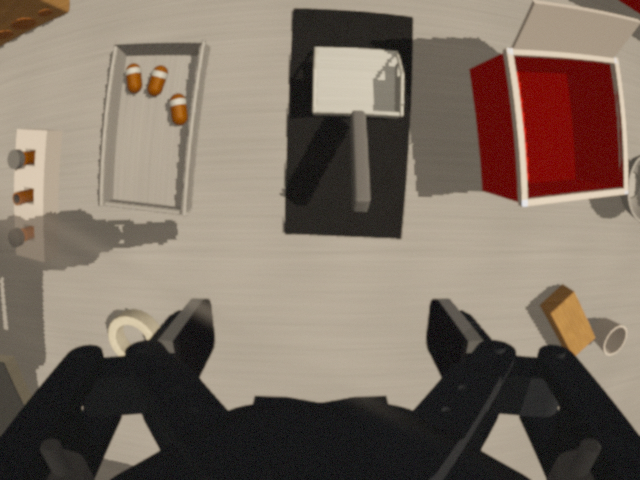

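Emit:
{"method": "step_arm", "body": {"moves": [[[0, 0, 0], [0.2, -0.7, 0], 1], [[0, 0, 0], [0.2, -0.7, 0], 1], [[0, 0, 0], [0.2, -0.7, 0], 1], [[0, 0, 0], [0.2, -0.7, 0], 1], [[0, 0, 0], [0.2, -0.7, 0], 1]]}}

```text
clock: 4.45
eef_pos: [519.6, 182.6, 253.9]
tcp_rot: [3.141, 0.001, 0.001]
contact_force: [-0.4, 0.2, -0.5]
opening: 1.001
grasp_force: 0.0
```

```bash
python3 - <<'E'
from look import *
look("w2","scoop scoop_grip scoop_lip mat tray used1 block empty_vial".split())
E
```

```text
scoop [([483.0, 126.9], 0.96)]
scoop_grip [([473.0, 162.7], 0.73), ([494.6, 203.6], 0.59)]
scoop_lip [([481.9, 95.2], 0.84)]
mat [([473.0, 163.6], 0.81)]
tray [([279.0, 154.9], 0.64)]
used1 [([256.4, 99.9], 0.9), ([306.4, 141.3], 0.86), ([283.8, 107.4], 0.73)]
block [([133.1, 219.5], 0.59)]
empty_vial [([126.6, 220.3], 0.61)]
4.45 [519.6 182.6 253.9]
```

View pics/w2.png

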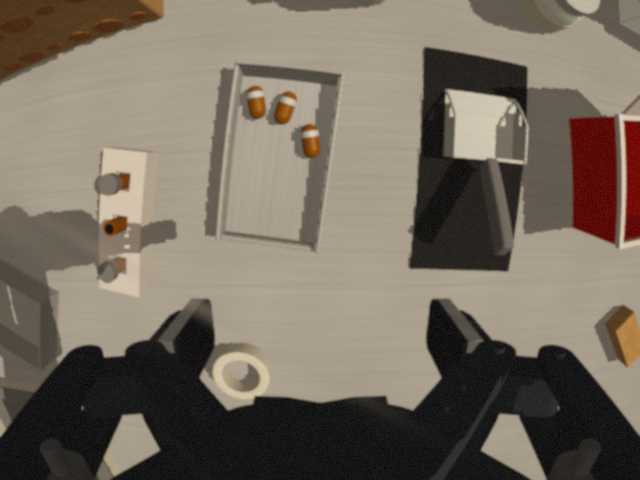

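```bash
cat > fit.py <<'E'
from h import *
import pickle
K={t:pickle.load(open(t+".pkl","rb")) for t in("w1","w2")}
def fit(name,obs,x0,z0=0):
    P=np.array([o[2] for o in obs],float)
    def f(q):
        R=Ro.from_euler("z",q[2]).as_matrix();W=P@R.T+[q[0],q[1],q[3]]
        return np.array([(proj(K[t][1],w,1)[0]-uv) for (t,uv,_),w in zip(obs,W)])
    s=least_squares(lambda q:f(q).ravel(),[*x0,z0],x_scale=[1,1,.01,1],loss="soft_l1",f_scale=2)
    s2=least_squares(lambda q:f([*q,z0]).ravel(),x0,x_scale=[1,1,.01],loss="soft_l1",f_scale=2)
    print(name,"free",s.x.round(3),"fixed z",s2.x.round(3),"res",f([*s2.x,z0]).round(1).tolist());return s2.x
def two(a,b,P): return [("w1",a,P),("w2",b,P)]
if __name__=="__main__":
    F=[(96,53,32),(96,-53,32),(-88,-53,20),(-88,53,20)]
    o=[]
    for a,b,P in zip([(114,44),(207,41),(187,213),(99,205)],[(235,64),(343,73),(318,250),(217,238)],F): o+=two(a,b,P)
    fit("tray",o,[575,225,-.05])
    o=[]
    for a,b,P in zip([(292,10),(412,17),(400,238),(284,234)],[(426,48),(527,68),(509,271),(410,267)],[(125,65,3),(125,-65,3),(-125,-65,3),(-125,65,3)]): o+=two(a,b,P)
    fit("mat",o,[575,0,-.05])
    o=two((354.3,82.8),(483,126.9),(0,0,0))+two((354.5,48.3),(481.9,95.2),(37,0,0))+two((361,207),(501,250),(-122,0,79))+[("w2",(494.6,203.6),(-77,0,48))]+two((314,47),(447,91),(21,44,16))
    fit("scoop",o,[600,0,0],3)
    o=[("w1",u,P) for u,P in zip([(508,50),(619,60),(627,192),(522,203)],[(70,70,95),(70,-70,95),(-70,-70,95),(-70,70,95)])]
    fit("box",o,[583,-205,.1])
    o=[("w2",u,P) for u,P in zip([(105,149),(155,152),(139,297),(99,290)],[(82.5,28,32),(82.5,-28,32),(-82.5,-28,32),(-82.5,28,32)])]+[("w2",(109,228),(0,0,54))]+[("w1",(15,131),(82.5,28,32)),("w1",(60,130),(82.5,-28,32))]
    fit("block",o,[512,400,-.1])
    for a,b in [((134,78),(256,100)),((157,78.5),(284.5,107.4)),((175.5,107.5),(308,141.3))]:
        print("used",[np.round(q,1) for q in tri([(K["w1"][1],a,1),(K["w2"][1],b,1)])])
E
python3 fit.py
```

```text
tray free [ 5.72778e+02  2.25518e+02 -1.35000e-01 -7.86000e-01] fixed z [ 5.72764e+02  2.25388e+02 -1.35000e-01] res [[-0.2, -0.8], [0.9, -2.3], [-5.2, 0.1], [-0.2, -0.1], [-0.9, 1.8], [-0.8, 0.9], [5.2, -0.1], [2.2, -0.2]]
mat free [ 5.74343e+02  9.47000e+00 -4.00000e-02 -2.63100e+00] fixed z [ 5.74323e+02  9.94200e+00 -4.00000e-02] res [[0.7, -1.8], [-2.0, -1.2], [0.9, -0.3], [0.3, -1.6], [1.5, 1.3], [-0.8, 0.7], [0.1, 0.6], [-0.8, 2.1]]
scoop free [ 6.17468e+02  4.01500e+00 -2.80000e-02  4.45900e+00] fixed z [ 6.17486e+02  3.71400e+00 -2.60000e-02] res [[1.0, -1.3], [-2.8, -0.8], [1.5, 0.2], [-0.7, -1.2], [-1.7, -0.5], [1.1, 1.2], [-0.5, -3.6], [-0.4, 10.5], [2.4, 10.5]]
box free [ 5.82811e+02 -2.02783e+02  1.33000e-01  2.71300e+00] fixed z [ 5.83046e+02 -2.04474e+02  1.33000e-01] res [[0.9, -0.4], [-2.3, 0.2], [-1.5, 0.1], [1.1, 0.1]]
block free [ 5.11475e+02  4.01926e+02 -1.89000e-01  2.95300e+00] fixed z [ 5.11152e+02  4.03716e+02 -1.86000e-01] res [[0.4, -1.0], [-6.3, 1.3], [0.3, 0.4], [0.8, -2.7], [1.4, 1.1], [3.3, -2.0], [-11.8, 1.0]]
used [array([636.3, 248.4,  10.2]), array([1., 1.])]
used [array([629.1, 217.8,  13.4]), array([1., 1.])]
used [array([593.5, 193.7,  17.4]), array([1., 1.])]
```

Emit:
{"method": "step_arm", "body": {"moves": [[[0, 0, 0.034], [0.105, 0.885, 0.67], 1], [[0, 0, 0.034], [0.105, 0.885, 0.67], 1], [[0, 0, 0.034], [0.105, 0.885, 0.67], 1], [[0, 0, 0.034], [0.105, 0.885, 0.67], 1], [[0, 0, 0.034], [0.105, 0.885, 0.67], 1], [[0, 0, 0.034], [0.105, 0.885, 0.67], 1], [[0, 0, 0.034], [0.105, 0.885, 0.67], 1]]}}

```text
clock: 5.6
eef_pos: [540.8, 5.1, 120.4]
tcp_rot: [-3.141, 0.0, -0.029]
contact_force: [0.6, 0.1, -0.6]
opening: 1.001
grasp_force: 0.0
```

```bash
python3 - <<'E'
from look import *
look("w3","scoop scoop_grip scoop_lip".split())
k=imaging.calibration("wrist")
sc=np.array([617.5,3.7,3]);R=Ro.from_euler("z",-.026).as_matrix()
for n,P in [("o",(0,0,0)),("grip",(-77,0,48)),("lip",(37,0,0)),("end",(-122,0,79))]: print(n,proj(k,R@np.array(P)+sc,1).round())
E
```

```text
scoop [([319.1, 261.8], 0.7), ([316.0, 134.4], 0.57)]
scoop_grip [([320.1, 259.5], 0.64)]
scoop_lip [([319.0, 81.3], 0.65)]
5.6 [540.8   5.1 120.4]
o [[320. 134.]]
grip [[320. 261.]]
lip [[320.  82.]]
end [[320. 352.]]
```

View pics/w3.png

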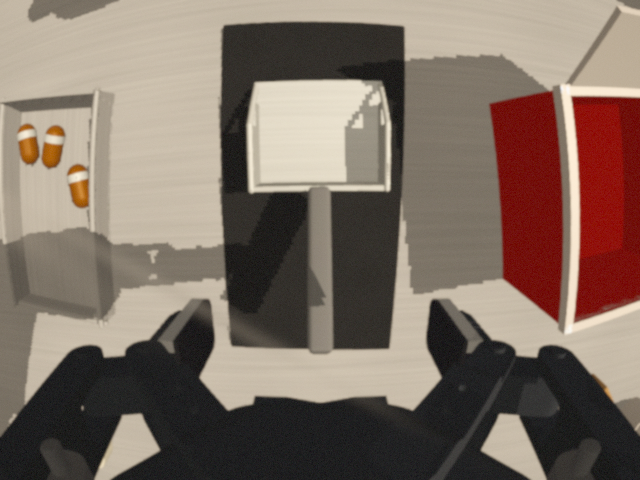

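Emit:
{"method": "step_arm", "body": {"moves": [[[0, 0, 0], [0, 0, 0.25], 1], [[0, 0, 0], [0, 0, 0.44], 1], [[0, 0, 0], [0, 0, 0.44], 1], [[0, 0, 0], [0, 0, 0.44], -1], [[0, 0, 0], [0, 0, 0.44], -1], [[0, 0, 0], [0, 0, 0.44], -1], [[0, 0, 0], [0, 0, 0.44], -1], [[0, 0, 0], [0, 0, 0.44], -1]], "squeeze": 100}}

```text
clock: 6.6
eef_pos: [541.3, 5.2, 33.3]
tcp_rot: [-3.142, -0.002, -0.027]
contact_force: [-3.3, 3.4, 11.7]
opening: 0.145
grasp_force: 77.4
```

Emit:
{"method": "step_arm", "body": {"moves": [[[0, 0, 0], [0, 0, 0], -1], [[0, 0, 0], [0, 0, 0], -1], [[0, 0, 0], [0, 0, 0], -1]]}}

```text
clock: 6.9
eef_pos: [541.4, 5.3, 33.4]
tcp_rot: [-3.141, -0.001, -0.027]
contact_force: [-2.2, 0.4, 9.3]
opening: 0.145
grasp_force: 97.3
```

```bash
cat > plan.py <<'E'
from h import *
from rig import telemetry
import sys
TRAY=np.array([572.8,225.4]);TY=-.135;BOX=np.array([583,-204.5]);BY=.133
LT=np.array([-113.1,0,30.4]) # TCP from lip in scoop frame
def pose(lip,yaw,pitch):
    R=Ro.from_euler("xyz",[0,pitch,yaw]).as_matrix()
    return np.array(lip)+R@LT, R@np.diag([1.,-1,-1])
def tray(x,y,z,pitch,dy=0):
    c,s=np.cos(TY),np.sin(TY); return pose([TRAY[0]+c*x-s*y,TRAY[1]+s*x+c*y,z],TY+dy,pitch)
def show(*targets,p=None,R=None):
    st=telemetry.sense()
    if p is None: p=st["eef_pos"];R=Ro.from_euler("xyz",st["tcp_rot"]).as_matrix()
    for q,Q in targets:
        sh,tu=rel(q,Q,p,R);print(q.round(1),"turn",tu.tolist(),"shift",sh.tolist())
E
python3 - <<'E'
from plan import *
show(tray(2,0,70,.21)); p,R=tray(2,0,70,.21); show(tray(2,0,5,.21),p=p,R=R)
E
```

```text
[471.5 239.2 123.3] turn [0.0141, -0.269, 0.1369] shift [-0.3804, -1.1596, -0.45]
[471.5 239.2  58.3] turn [0.0, 0.0, 0.0] shift [0.0677, 0.0, 0.3179]
```

Emit:
{"method": "step_arm", "body": {"moves": [[[0, 0, 0], [0, 0, -0.2], -1], [[0, 0, 0], [0, 0, -0.4], -1], [[0, 0, 0], [-0.05, -0.1, -0.45], -1], [[0, 0, 0], [-0.1, -0.3, -0.45], -1], [[0, 0, 0], [-0.1, -0.3, -0.45], -1]]}}

```text
clock: 7.4
eef_pos: [521.5, 68.6, 123.1]
tcp_rot: [-3.14, -0.0, -0.026]
contact_force: [-1.1, -0.3, -1.9]
opening: 0.145
grasp_force: 97.9
```

Emit:
{"method": "step_arm", "body": {"moves": [[[0, 0, 0.136], [-0.28, -0.86, 0], -1], [[0, 0, 0.136], [-0.28, -0.86, 0], -1], [[0, 0, 0.136], [-0.28, -0.86, 0], -1], [[0, 0, 0.136], [-0.28, -0.86, 0], -1], [[0.014, -0.269, 0.136], [-0.28, -0.86, 0], -1], [[0.014, -0.269, 0.136], [-0.28, -0.86, 0], -1], [[0.014, -0.269, 0.136], [-0.28, -0.86, 0], -1]]}}

```text
clock: 8.1
eef_pos: [472.3, 239.1, 121.8]
tcp_rot: [3.141, 0.212, -0.135]
contact_force: [-0.5, -0.6, -0.7]
opening: 0.148
grasp_force: 98.2
```

```bash
python3 - <<'E'
from look import *
from plan import *
look("w4","scoop scoop_lip tray used1".split())
print(telemetry.sense()["tcp_rot"])
k=imaging.calibration("wrist");c=np.cos(TY);s=np.sin(TY)
f=cv2.imread("pics/w4.png")
for P in [(96,53,32),(96,-53,32),(-88,-53,20),(-88,53,20),(85,50,3),(85,-50,3),(-85,-50,3),(-85,50,3)]:
    u=proj(k,(TRAY[0]+c*P[0]-s*P[1],TRAY[1]+s*P[0]+c*P[1],P[2]),1)[0];cv2.drawMarker(f,tuple(int(round(v)) for v in u),(0,0,255),0,8)
st=telemetry.sense();T=Ro.from_euler("xyz",st["tcp_rot"]).as_matrix()@np.diag([1.,-1,-1])
for P in [(37,44,0),(37,-44,0),(-37,44,30),(-37,-44,30)]:
    w=st["eef_pos"]+T@(np.array(P)-(-76.1,0,30.4)); u=proj(k,w,1)[0];cv2.drawMarker(f,tuple(int(round(v)) for v in u),(0,255,0),0,8)
    print(w.round(1))
cv2.imwrite("pics/w4a.png",f)
E
```

```text
scoop [([318.7, 126.5], 0.74), ([316.9, 48.1], 0.63), ([319.5, 53.3], 0.37)]
scoop_lip [([322.9, 48.1], 0.81)]
tray [([319.5, 54.7], 0.85)]
used1 [([367.7, 21.6], 0.56)]
8.1 [472.3 239.1 121.8]
[ 3.14088651  0.21064939 -0.13464054]
[579.6 268.3  68.9]
[567.8 181.1  69. ]
[514.2 277.2 113.7]
[502.4 190.  113.8]
```

View pics/w4a.png

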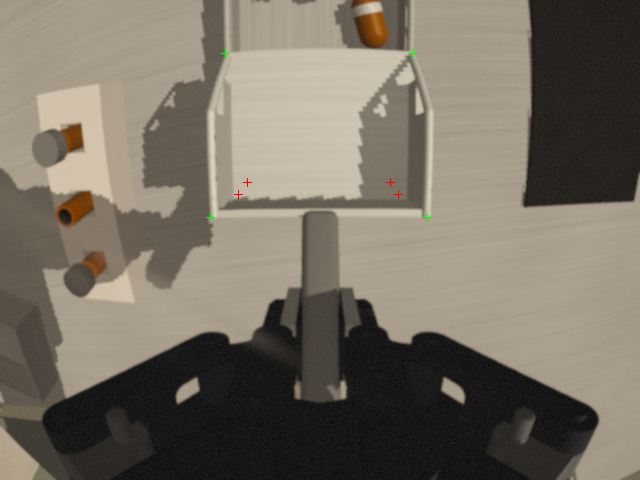

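Emit:
{"method": "step_arm", "body": {"moves": [[[0, 0, 0], [0.03, 0, 0.15], -1], [[0, 0, 0], [0.053, 0, 0.25], -1], [[0, 0, 0], [0.065, 0, 0.31], -1], [[0, 0, 0], [0.068, 0, 0.318], -1], [[0, 0, 0], [0.068, 0, 0.318], -1]]}}

```text
clock: 8.85
eef_pos: [471.0, 239.2, 57.6]
tcp_rot: [3.141, 0.211, -0.134]
contact_force: [0.7, -0.2, -1.1]
opening: 0.146
grasp_force: 98.5
```

```bash
python3 - <<'E'
from plan import *
st=telemetry.sense();T=Ro.from_euler("xyz",st["tcp_rot"]).as_matrix()@np.diag([1.,-1,-1])
print("lip",(st["eef_pos"]-T@LT).round(1),st["contact_force"].round(1),st["clock"])
show(tray(20,0,3.5,.12),tray(40,0,3.5,.03),tray(60,0,3.5,0),tray(80,0,3.5,0),tray(84,0,3.5,0))
E
```

```text
lip [574.3 225.3   4.2] [ 0.7 -0.2 -1.1] 8.85
[485.  237.3  47.2] turn [0.0005, 0.1161, 0.0009] shift [0.0797, 0.0002, 0.0362]
[501.3 235.1  37.3] turn [0.0005, 0.2307, 0.0009] shift [0.1709, 0.0002, 0.0675]
[520.2 232.5  33.9] turn [0.0005, 0.2689, 0.001] shift [0.2675, 0.0003, 0.0641]
[540.  229.9  33.9] turn [0.0005, 0.2689, 0.001] shift [0.3652, 0.0004, 0.0432]
[544.  229.3  33.9] turn [0.0005, 0.2689, 0.001] shift [0.3848, 0.0004, 0.039]
```

Emit:
{"method": "step_arm", "body": {"moves": [[[0, 0.06, 0], [0.04, 0, 0.018], -1], [[0, 0.116, 0], [0.08, 0, 0.036], -1], [[0, 0.175, 0], [0.125, 0, 0.053], -1], [[0, 0.231, 0], [0.171, 0, 0.0685], -1], [[0, 0.231, 0], [0.22, 0, 0.059], -1], [[0, 0.231, 0], [0.268, 0, 0.048], -1], [[0, 0.231, 0], [0.317, 0, 0.0375], -1], [[0, 0.231, 0], [0.317, 0, 0.0375], -1]]}}

```text
clock: 9.65
eef_pos: [533.3, 231.2, 37.2]
tcp_rot: [-3.141, 0.028, -0.135]
contact_force: [-0.5, 0.6, -1.1]
opening: 0.15
grasp_force: 98.1
```

```bash
python3 - <<'E'
from look import *
from plan import *
look("w5",["used1"])
st=telemetry.sense();T=Ro.from_euler("xyz",st["tcp_rot"]).as_matrix()@np.diag([1.,-1,-1])
l=st["eef_pos"]-T@LT;d=l[:2]-TRAY;c,s=np.cos(TY),np.sin(TY)
print("lip tray",c*d[0]+s*d[1],-s*d[0]+c*d[1],l[2],st["contact_force"].round(1),st["tcp_rot"])
E
```

```text
used1 [([390.2, 30.5], 0.96), ([246.0, 48.2], 0.9), ([309.1, 31.4], 0.69)]
9.65 [533.3 231.2  37.2]
lip tray 70.56432438532273 -0.006807787350721739 3.0044958496980456 [ 1.7 -0.1  0. ] [-3.14155071  0.02970913 -0.13504344]
```

View pics/w5.png

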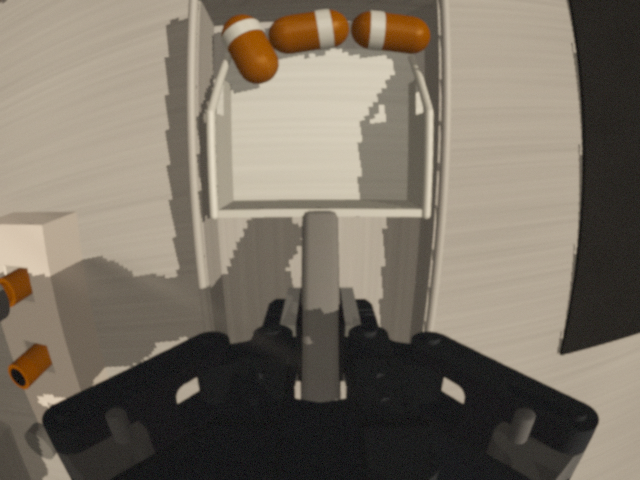

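Emit:
{"method": "step_arm", "body": {"moves": [[[0, 0, 0], [0.02, 0.015, 0], -1], [[0, 0, 0], [0.04, 0.015, -0.001], -1], [[0, 0, 0], [0.06, 0.015, -0.002], -1], [[0, 0, 0], [0.065, 0.015, -0.002], -1], [[0, 0, 0], [0.065, 0.015, -0.002], -1]]}}

```text
clock: 10.25
eef_pos: [543.7, 226.3, 36.6]
tcp_rot: [3.141, 0.03, -0.134]
contact_force: [-1.9, 0.0, 1.5]
opening: 0.147
grasp_force: 98.6
```

```bash
cat > lip.py <<'E'
from look import *
from plan import *
def lip():
    st=telemetry.sense();T=Ro.from_euler("xyz",st["tcp_rot"]).as_matrix()@np.diag([1.,-1,-1])
    l=st["eef_pos"]-T@LT;d=l[:2]-TRAY;c,s=np.cos(TY),np.sin(TY)
    print("lip tray",c*d[0]+s*d[1],-s*d[0]+c*d[1],l[2],st["contact_force"].round(1),st["tcp_rot"])
E
python3 - <<'E'
from lip import *
look("w6",["used1"]);lip()
E
```

```text
used1 [([301.5, 48.3], 0.87), ([233.8, 65.7], 0.82), ([381.1, 50.1], 0.75)]
10.25 [543.7 226.3  36.6]
lip tray 83.11430563123608 -2.877699362284096 2.919721107838626 [-0.1 -1.1  1.6] [ 3.14136069  0.02943593 -0.13423473]
```

View pics/w6.png

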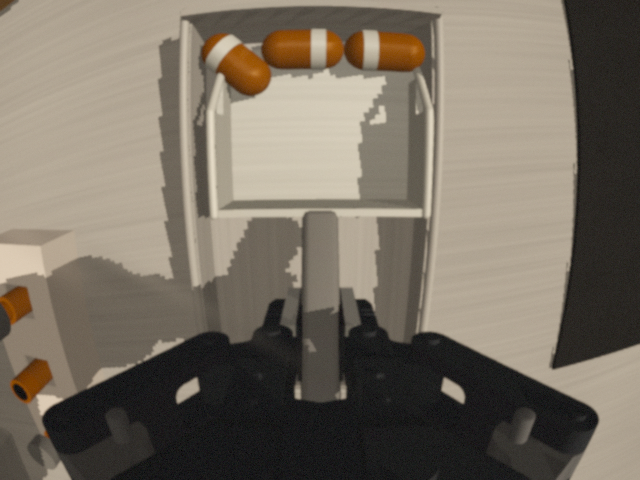

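```bash
python3 - <<'E'
from plan import *
L=[]
for i,ph in enumerate([-.02,-.07,-.12,-.17,-.22,-.25]):
    z=4+77*np.sin(-ph) if ph<-.02 else 4.5
    L.append(tray(83.5+(z-3)*.25,-2.5+.4*(i+1),z,ph))
show(*L)
E
```

```text
[543.  227.3  32.6] turn [0.0003, 0.0629, 0.001] shift [-0.0032, -0.0043, 0.0201]
[543.  227.7  31.8] turn [0.0003, 0.1266, 0.001] shift [-0.0033, -0.0063, 0.0243]
[543.  228.1  29.9] turn [0.0003, 0.1903, 0.001] shift [-0.0031, -0.0083, 0.034]
[543.3 228.5  27.9] turn [0.0002, 0.2539, 0.001] shift [-0.0015, -0.0103, 0.044]
[543.9 228.8  25.8] turn [0.0002, 0.3176, 0.001] shift [0.0015, -0.0123, 0.0542]
[544.5 229.1  24.5] turn [0.0002, 0.3558, 0.001] shift [0.004, -0.0143, 0.0605]
```

Emit:
{"method": "step_arm", "body": {"moves": [[[0, 0.063, 0], [-0.001, -0.004, 0.018], -1], [[0, 0.127, 0], [-0.002, -0.006, 0.022], -1], [[0, 0.19, 0], [-0.002, -0.008, 0.033], -1], [[0, 0.254, 0], [-0.001, -0.01, 0.043], -1], [[0, 0.318, 0], [0.002, -0.012, 0.053], -1], [[0, 0.356, 0], [0.004, -0.014, 0.059], -1], [[0, 0.356, 0], [0.004, -0.014, 0.059], -1], [[0, 0.356, 0], [0.004, -0.014, 0.059], -1]]}}

```text
clock: 11.15
eef_pos: [544.0, 229.2, 24.7]
tcp_rot: [3.141, -0.249, -0.134]
contact_force: [0.6, 0.2, -1.9]
opening: 0.144
grasp_force: 98.2
```

```bash
python3 - <<'E'
from lip import *
look("w7",["used1"]);lip()
k=imaging.calibration("wrist")
st=telemetry.sense();T=Ro.from_euler("xyz",st["tcp_rot"]).as_matrix()@np.diag([1.,-1,-1])
# recognised points -> scoop frame, on plane z_s=10.5
for (u,c) in pickle.load(open("w7.pkl","rb"))[2]["used1"]:
    o,d=rays(k,u,1);org=st["eef_pos"]+T@np.array([76.1,0,-30.4]);o=T.T@(o-org);d=T.T@d[0];print((o+d*(10.5-o[2])/d[2]).round(1),round(c,2))
f=cv2.imread("pics/w7.png")
hsv=cv2.cvtColor(f,cv2.COLOR_BGR2HSV);m=cv2.inRange(hsv,(5,150,60),(20,255,255))[:260,170:470]
n,l,s,ce=cv2.connectedComponentsWithStats(m);print([ (a[0]+170,a[1],a[2],a[3],a[4]) for a in s[1:] if a[4]>60])
E
```

```text
used1 [([240.6, 67.7], 0.97), ([304.0, 55.7], 0.69), ([383.5, 59.2], 0.65)]
11.15 [544.  229.2  24.7]
lip tray 88.62889011388998 -0.009932868756157731 23.348954407151997 [ 0.1 -0.3 -1.5] [ 3.14151727 -0.24923866 -0.13456667]
[27.  34.3 10.5] 0.97
[31.4  6.3 10.5] 0.69
[ 30.5 -28.4  10.5] 0.65
[(np.int32(222), np.int32(33), np.int32(91), np.int32(67), np.int32(3407)), (np.int32(209), np.int32(35), np.int32(26), np.int32(25), np.int32(203)), (np.int32(327), np.int32(36), np.int32(38), np.int32(44), np.int32(981)), (np.int32(380), np.int32(42), np.int32(46), np.int32(39), np.int32(1489))]
```

```bash
python3 - <<'E'
from plan import *
show(tray(87,0,16,-.16),tray(85.5,0,10,-.08),tray(85.5,2.5,10,-.08),tray(85.5,5,10,-.08),tray(87,5,16,-.16),tray(88.5,5,23.3,-.25))
p,R=tray(88.5,5,23.3,-.25)
show(tray(88,-4,30,-.33),tray(88,5,34,-.38),p=p,R=R)
E
```

```text
[543.6 229.4  28. ] turn [-0.0, -0.1136, 0.0005] shift [-0.0012, -0.0003, -0.0162]
[543.4 229.4  31.3] turn [0.0, -0.2155, 0.0005] shift [0.0021, -0.0003, -0.0323]
[543.7 231.9  31.3] turn [0.0, -0.2155, 0.0005] shift [0.0021, -0.0128, -0.0323]
[544.1 234.3  31.3] turn [0.0, -0.2155, 0.0005] shift [0.0021, -0.0253, -0.0323]
[544.2 234.3  28. ] turn [-0.0, -0.1136, 0.0005] shift [-0.0011, -0.0253, -0.0162]
[545.1 234.2  24.8] turn [-0.0, 0.001, 0.0005] shift [-0.0008, -0.0253, 0.0005]
[543.7 225.3  22.1] turn [-0.0, 0.1019, 0.0] shift [-0.0045, 0.045, 0.0126]
[545.4 234.2  20.3] turn [0.0, 0.1655, -0.0] shift [-0.0041, 0.0, 0.0221]
```

Emit:
{"method": "step_arm", "body": {"moves": [[[0, -0.114, 0], [0, 0, -0.016], -1], [[0, -0.215, 0], [0.002, 0, -0.032], -1], [[0, -0.215, 0], [0.002, -0.013, -0.032], -1], [[0, -0.215, 0], [0.002, -0.025, -0.032], -1], [[0, -0.215, 0], [0.002, -0.025, -0.032], -1], [[0, -0.114, 0], [0, -0.025, -0.016], -1], [[0, 0, 0], [0, -0.025, 0], -1], [[0, 0, 0], [0, -0.025, 0], -1]]}}

```text
clock: 12.05
eef_pos: [541.2, 233.5, 23.4]
tcp_rot: [3.139, -0.248, -0.131]
contact_force: [-1.2, -1.1, -2.4]
opening: 0.149
grasp_force: 98.1
```

```bash
cat > vials.py <<'E'
from lip import *
def vials(tag):
    look(tag,["used1"]);lip()
    s,k,o=pickle.load(open(tag+".pkl","rb"));T=Ro.from_euler("xyz",s["tcp_rot"]).as_matrix()@np.diag([1.,-1,-1])
    org=s["eef_pos"]+T@np.array([76.1,0,-30.4])
    def sc(u):
        a,d=rays(k,u,1);a=T.T@(a-org);d=T.T@d[0];return (a+d*(10.5-a[2])/d[2]).round(1)[:2].tolist()
    print("net",[sc(u) for u,c in o["used1"]])
    f=cv2.imread(f"pics/{tag}.png");hsv=cv2.cvtColor(f,cv2.COLOR_BGR2HSV);m=cv2.inRange(hsv,(4,130,50),(22,255,255));m[260:]=0;m[:,:180]=0;m[:,460:]=0
    n,l,st,ce=cv2.connectedComponentsWithStats(m)
    for i in range(1,n):
        if st[i][4]>60:
            ys,xs=np.where(l==i);mm=cv2.minAreaRect(np.c_[xs,ys].astype(np.float32));print("blob",sc(ce[i]),st[i][4],[sc(b) for b in cv2.boxPoints(mm)])
E
python3 -c "
from vials import *
vials('w8')"
```

```text
used1 [([301.1, 57.7], 0.95), ([376.1, 70.6], 0.94), ([247.3, 71.0], 0.8)]
12.05 [541.2 233.5  23.4]
lip tray 87.08272347952533 5.287801603701641 22.782067767839035 [-0.3  0.2 -1.2] [ 3.14042056 -0.24710916 -0.13196223]
net [[30.5, 7.6], [25.0, -25.0], [25.3, 31.2]]
blob [39.0, 39.1] 249 [[38.6, 47.7], [44.7, 33.3], [39.6, 31.0], [33.4, 45.2]]
blob [25.7, 22.4] 3471 [[25.9, 44.3], [48.3, 8.3], [27.5, -3.5], [5.4, 31.8]]
blob [28.5, -34.4] 1507 [[34.0, -23.0], [41.4, -42.9], [24.0, -47.4], [17.0, -27.5]]
blob [26.9, -5.5] 504 [[19.4, -0.4], [36.2, -4.4], [34.2, -12.2], [17.4, -8.2]]
blob [22.1, -15.6] 547 [[28.9, -9.3], [31.2, -17.3], [15.2, -21.1], [12.9, -13.1]]
```

```bash
python3 - <<'E'
from plan import *
show(tray(86,-3,33,-.33),tray(85,4,40,-.42),tray(84,-4,46,-.5),tray(83,4,48,-.5),tray(83,-4,48,-.5))
E
```

```text
[541.8 226.6  25.1] turn [0.0004, 0.1055, 0.0038] shift [-0.0035, 0.0398, -0.0035]
[543.  233.5  21.6] turn [0.0002, 0.2201, 0.0038] shift [-0.0068, 0.0048, 0.0135]
[542.7 225.5  18.5] turn [0.0001, 0.322, 0.0038] shift [-0.0067, 0.0448, 0.03]
[542.8 233.5  20.5] turn [0.0001, 0.322, 0.0038] shift [-0.009, 0.0048, 0.0191]
[541.7 225.6  20.5] turn [0.0001, 0.322, 0.0038] shift [-0.0091, 0.0448, 0.0191]
```

Emit:
{"method": "step_arm", "body": {"moves": [[[0, 0.106, 0], [-0.003, 0.04, -0.004], -1], [[0, 0.22, 0], [-0.006, 0.005, 0.012], -1], [[0, 0.322, 0], [-0.007, 0.045, 0.019], -1], [[0, 0.322, 0], [-0.009, 0.005, 0.019], -1], [[0, 0.322, 0], [-0.009, 0.045, 0.019], -1], [[0, 0.322, 0], [-0.009, 0.005, 0.019], -1], [[0, 0.322, 0], [-0.009, 0.025, 0.019], -1], [[0, 0.322, 0], [-0.009, 0.025, 0.019], -1]]}}

```text
clock: 12.95
eef_pos: [559.0, 226.2, 45.4]
tcp_rot: [3.14, -0.439, -0.119]
contact_force: [-0.6, 0.7, -1.3]
opening: 0.15
grasp_force: 98.2
```

```bash
python3 -c "
from vials import *
vials('w9')"
```

```text
used1 [([325.5, 106.7], 0.92), ([368.6, 123.3], 0.71), ([248.3, 78.9], 0.62)]
12.95 [559.  226.2  45.4]
lip tray 101.45612666852719 0.8328775529938888 66.04741692802577 [-0.6 -0.5 -0.9] [ 3.13961079 -0.43939123 -0.11903072]
net [[8.2, -3.0], [1.2, -21.7], [21.6, 30.7]]
blob [36.6, 35.6] 245 [[37.9, 43.8], [41.1, 28.9], [35.8, 27.4], [32.6, 42.3]]
blob [17.0, 30.4] 1791 [[26.1, 41.9], [29.7, 24.8], [7.2, 18.9], [3.4, 35.9]]
blob [11.5, -13.0] 3351 [[7.4, 9.2], [29.1, 0.9], [14.3, -37.5], [-7.7, -29.0]]
blob [-4.3, -3.2] 508 [[-1.2, 5.0], [-1.1, -11.5], [-8.2, -11.5], [-8.2, 5.0]]
blob [-11.4, -24.3] 461 [[-9.5, -15.8], [-7.5, -32.2], [-14.4, -33.0], [-16.4, -16.5]]
```

```bash
python3 - <<'E'
from plan import *
print(telemetry.sense()["qpos"].round(2))
def box(x,y,z,ph):
    c,s=np.cos(BY),np.sin(BY);return pose([BOX[0]+c*x-s*y,BOX[1]+s*x+c*y,z],BY,ph)
A=pose([630,180,175],-.12,-.42);B=pose([610,0,185],0,-.42);C=pose([580,-110,185],.07,-.42);D=box(-20,0,150,-.35);E=box(-20,0,125,0)
show(A);show(B,p=A[0],R=A[1]);show(C,D,p=B[0],R=B[1]);show(E,box(-20,0,120,.3),box(-20,0,115,.6),p=D[0],R=D[1])
E
```

```text
[ 0.53  0.47  2.09 -0.87  0.34  3.02]
[515.2 193.8 156.6] turn [0.002, -0.0247, 0.0011] shift [0.0571, 0.1884, -0.5871]
[494.3   0.  166.6] turn [0.0623, 0.0, -0.1395] shift [0.0319, 0.9747, -0.0405]
[ 464.6 -118.1  166.6] turn [0.0363, 0.0, -0.0814] shift [-0.1357, 0.5905, -0.0606]
[ 447.5 -222.6  139.8] turn [0.0636, -0.089, -0.157] shift [-0.2684, 1.1131, 0.0272]
[ 451.1 -222.2  155.4] turn [0.0, -0.4456, -0.0] shift [0.0435, 0.0, -0.0673]
[ 465.  -220.3  182.5] turn [0.0, -0.8276, -0.0] shift [0.1559, 0.0, -0.1703]
[ 487.7 -217.3  204. ] turn [0.0, -1.2096, -0.0] shift [0.3002, 0.0, -0.232]
```

Emit:
{"method": "step_arm", "body": {"moves": [[[0, -0.03, 0], [0.01, 0.03, -0.12], -1], [[0, -0.06, 0], [0.02, 0.07, -0.28], -1], [[0, -0.08, 0], [0.04, 0.13, -0.45], -1], [[0, -0.11, 0], [0.06, 0.19, -0.58], -1], [[0, -0.11, 0], [0.06, 0.19, -0.58], -1], [[0, -0.11, 0], [0.06, 0.19, -0.58], -1]]}}

```text
clock: 13.65
eef_pos: [516.7, 193.5, 156.2]
tcp_rot: [3.141, -0.355, -0.12]
contact_force: [-0.4, -0.9, -2.1]
opening: 0.147
grasp_force: 98.2
```

```bash
cat >> plan.py <<'E'
def box(x,y,z,ph):
    c,s=np.cos(BY),np.sin(BY);return pose([BOX[0]+c*x-s*y,BOX[1]+s*x+c*y,z],BY,ph)
E
python3 - <<'E'
from vials import *
vials('w10');print(telemetry.sense()["qpos"].round(2))
B=pose([610,10,185],0,-.35)
show(B);show(box(-20,0,165,-.32),p=B[0],R=B[1])
E
```

```text
used1 [([264.1, 92.6], 0.95), ([329.2, 123.1], 0.69), ([369.6, 142.6], 0.63)]
13.65 [516.7 193.5 156.2]
lip tray 64.55355404963723 -37.48838083951767 165.13203268958506 [ 0.3 -0.4 -1.3] [ 3.13889092 -0.3525304  -0.11842876]
net [[15.0, 23.6], [1.0, -4.6], [-7.4, -22.3]]
blob [29.9, 26.3] 281 [[32.1, 34.6], [34.0, 19.4], [28.4, 18.4], [26.4, 33.6]]
blob [10.0, 23.5] 1780 [[19.8, 33.7], [21.7, 16.5], [-0.7, 13.3], [-2.8, 30.4]]
blob [2.8, -14.5] 3436 [[0.2, 8.4], [21.4, -1.4], [4.1, -39.4], [-17.5, -29.5]]
blob [-12.4, -5.1] 465 [[-9.6, 2.8], [-9.5, -13.3], [-16.1, -13.3], [-16.1, 2.8]]
blob [-21.0, -25.3] 423 [[-18.9, -16.8], [-17.3, -33.3], [-24.0, -34.0], [-25.5, -17.4]]
[ 0.48  0.21  2.09 -0.37  0.58  2.45]
[493.3  10.  174.8] turn [0.0553, -0.003, -0.1416] shift [0.0313, 0.9243, -0.0934]
[ 447.3 -222.7  158.3] turn [0.0557, -0.0381, -0.1599] shift [-0.2445, 1.1633, -0.0015]
```

Emit:
{"method": "step_arm", "body": {"moves": [[[0.01, 0, -0.02], [0.005, 0.1, -0.01], -1], [[0.02, 0, -0.05], [0.01, 0.27, -0.03], -1], [[0.03, 0, -0.08], [0.015, 0.45, -0.05], -1], [[0.04, 0, -0.11], [0.02, 0.63, -0.07], -1], [[0.055, 0, -0.14], [0.03, 0.8, -0.09], -1], [[0.055, 0, -0.14], [0.03, 0.93, -0.09], -1]]}}

```text
clock: 14.35
eef_pos: [492.9, 7.4, 174.1]
tcp_rot: [-3.141, -0.352, -0.001]
contact_force: [-0.5, 0.7, -2.2]
opening: 0.15
grasp_force: 98.2
```

Emit:
{"method": "step_arm", "body": {"moves": [[[0.01, 0, -0.03], [-0.04, 0.15, 0], -1], [[0.02, 0, -0.06], [-0.07, 0.33, 0], -1], [[0.03, 0, -0.09], [-0.11, 0.51, 0], -1], [[0.04, -0.02, -0.12], [-0.15, 0.69, 0], -1], [[0.05, -0.03, -0.16], [-0.19, 0.86, 0], -1], [[0.055, -0.03, -0.16], [-0.22, 1.0, 0], -1], [[0.055, -0.03, -0.16], [-0.22, 1.0, 0], -1]]}}

```text
clock: 15.05
eef_pos: [451.4, -193.8, 158.0]
tcp_rot: [3.141, -0.328, 0.129]
contact_force: [0.3, 1.3, -1.5]
opening: 0.149
grasp_force: 98.1
```

```bash
python3 - <<'E'
from vials import *
vials('w11');print(telemetry.sense()["qpos"].round(2))
A=box(-22,0,135,-.15)
show(A);show(box(-22,0,125,.1),box(-22,0,118,.35),box(-22,0,115,.6),p=A[0],R=A[1])
E
```

```text
used1 [([344.4, 139.2], 0.88), ([287.4, 109.9], 0.84), ([377.2, 166.3], 0.68)]
15.05 [ 451.4 -193.8  158. ]
lip tray 48.472509875112635 -398.5233294506542 165.6747599970046 [ 0.6 -1.3 -1.3] [-3.14048328 -0.32717551  0.1295067 ]
net [[-6.3, -11.3], [6.7, 13.4], [-18.0, -25.9]]
blob [21.5, 12.6] 334 [[19.5, 20.6], [25.5, 20.3], [24.2, 5.0], [18.2, 5.3]]
blob [1.6, 14.0] 1772 [[-9.1, 23.3], [12.6, 22.0], [11.3, 5.0], [-10.3, 6.2]]
blob [-0.8, -13.4] 1705 [[-5.6, -1.5], [13.1, -10.6], [5.7, -26.0], [-13.2, -16.9]]
blob [-13.0, -31.1] 1695 [[-15.0, -18.1], [1.3, -31.4], [-9.6, -45.5], [-26.2, -31.9]]
blob [-23.3, -11.4] 909 [[-16.6, 4.5], [-10.3, -0.1], [-30.1, -27.6], [-36.7, -23.0]]
[-0.55  0.13  2.18  0.36  0.61  0.62]
[ 445.8 -222.8  148.2] turn [-0.0004, -0.2256, -0.0042] shift [-0.061, 0.1537, 0.0317]
[ 452.7 -221.9  166.5] turn [-0.0, -0.3183, -0.0] shift [0.0477, 0.0, -0.0857]
[ 466.2 -220.1  185.3] turn [-0.0, -0.6366, -0.0] shift [0.1294, 0.0, -0.1685]
[ 485.7 -217.5  204. ] turn [-0.0, -0.9549, -0.0] shift [0.2404, 0.0, -0.2458]
```

Emit:
{"method": "step_arm", "body": {"moves": [[[0, -0.1, 0], [-0.03, 0.08, 0.012], -1], [[0, -0.2, -0.004], [-0.06, 0.15, 0.03], -1], [[0, -0.226, -0.004], [-0.061, 0.154, 0.032], -1], [[0, -0.226, -0.004], [-0.061, 0.154, 0.032], -1]]}}

```text
clock: 15.55
eef_pos: [447.4, -221.4, 149.1]
tcp_rot: [3.141, -0.152, 0.137]
contact_force: [-1.2, -0.4, -2.7]
opening: 0.151
grasp_force: 98.3
```

Emit:
{"method": "step_arm", "body": {"moves": [[[0, -0.16, 0], [0.024, 0, -0.043], -1], [[0, -0.318, 0], [0.048, 0, -0.086], -1], [[0, -0.477, 0], [0.088, 0, -0.127], -1], [[0, -0.637, 0], [0.129, 0, -0.168], -1], [[0, -0.796, 0], [0.185, 0, -0.207], -1], [[0, -0.955, 0], [0.24, 0, -0.246], -1], [[0, -0.955, 0], [0.24, 0, -0.246], -1], [[0, -0.955, 0], [0.24, 0, -0.246], -1]]}}

```text
clock: 16.35
eef_pos: [486.3, -215.9, 204.2]
tcp_rot: [-3.14, 0.597, 0.137]
contact_force: [0.1, 1.0, -1.8]
opening: 0.15
grasp_force: 98.3
```

```bash
python3 - <<'E'
from vials import *
vials('w12');print(telemetry.sense()["qpos"].round(2))
show(box(-22,0,115,.8),box(-22,0,115,1.0),box(-22,0,115,1.1))
E
```

```text
used1 []
16.35 [ 486.3 -215.9  204.2]
lip tray 46.746110359286945 -429.38188647791304 116.83627095090459 [ 0.   0.1 -1.3] [3.14133667 0.59599139 0.13510776]
net []
blob [17.8, -52.0] 71 [[12.0, -49.2], [23.8, -51.7], [23.6, -54.1], [11.7, -51.7]]
blob [-51.2, -26.5] 2331 [[-41.6, -9.2], [-41.3, -42.7], [-61.3, -43.9], [-61.2, -9.5]]
[-0.28  0.55  1.52 -0.23  1.62  1.21]
[ 504.7 -215.   217.3] turn [0.0021, -0.2598, 0.002] shift [0.0465, 0.0046, -0.103]
[ 526.  -212.1  226.6] turn [0.0023, -0.5144, 0.0018] shift [0.1093, 0.0048, -0.2017]
[ 537.2 -210.6  229.6] turn [0.0024, -0.6417, 0.0017] shift [0.1477, 0.005, -0.2458]
```

Emit:
{"method": "step_arm", "body": {"moves": [[[0, -0.18, 0], [0.03, 0, -0.07], -1], [[0, -0.35, 0], [0.07, 0, -0.14], -1], [[0, -0.51, 0], [0.109, 0, -0.2], -1], [[0, -0.51, 0], [0.109, 0, -0.2], -1], [[0, -0.51, 0], [0.109, 0, -0.2], -1]]}}

```text
clock: 16.95
eef_pos: [525.9, -211.9, 225.6]
tcp_rot: [3.141, 0.997, 0.134]
contact_force: [0.3, 0.2, -0.3]
opening: 0.149
grasp_force: 98.3
```

```bash
python3 - <<'E'
from look import *
f=[]
for c in("wrist","scene","top"):f.append(imaging.grab_frame(c)[:,:,::-1])
a=cv2.resize(f[0],(400,300));b=cv2.resize(f[1][150:260,190:337],(400,300));t=cv2.resize(f[2][150:300,340:540],(400,300))
e=cv2.resize(f[1][250:400,300:500],(400,300))
cv2.imwrite("pics/c1.png",np.vstack([np.hstack([a,b]),np.hstack([t,e])]))
E
```

```text
(no output)
```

View pics/c1.png

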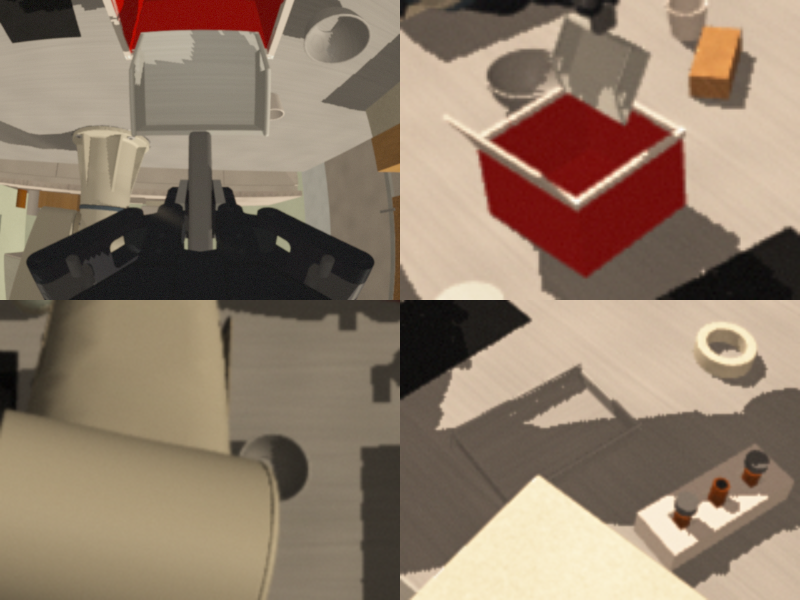

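```bash
python3 - <<'E'
from plan import *
A=box(-50,0,170,.3);B=pose([650,-70,130],-.027,0);C=pose([654.5,2.7,60],-.027,0);D=pose([654.5,2.7,4],-.027,0)
show(A);show(B,p=A[0],R=A[1]);show(C,D,p=B[0],R=B[1])
E
```

```text
[ 435.3 -224.3  232.5] turn [0.0028, 0.8838, -0.0004] shift [-0.2675, -0.0012, 0.3713]
[536.9 -66.9 160.4] turn [0.0306, 0.3812, 0.2022] shift [0.6876, -0.7122, 0.1645]
[541.4   5.8  90.4] turn [0.0, 0.0, 0.0] shift [0.0127, -0.364, 0.35]
[541.4   5.8  34.4] turn [0.0, 0.0, 0.0] shift [0.0127, -0.364, 0.63]
```

Emit:
{"method": "step_arm", "body": {"moves": [[[0, 0.19, 0], [-0.05, 0, 0.02], -1], [[0, 0.38, 0], [-0.12, 0, 0.1], -1], [[0, 0.57, 0], [-0.2, 0, 0.22], -1], [[0, 0.76, 0], [-0.25, 0, 0.32], -1], [[0, 0.884, 0], [-0.268, 0, 0.371], -1], [[0, 0.884, 0], [-0.268, 0, 0.371], -1]]}}

```text
clock: 17.7
eef_pos: [432.3, -224.4, 234.3]
tcp_rot: [3.138, 0.297, 0.131]
contact_force: [-0.3, -0.0, -0.7]
opening: 0.146
grasp_force: 98.3
```

Emit:
{"method": "step_arm", "body": {"moves": [[[0, 0.19, 0.1], [0.1, -0.12, -0.122], -1], [[0.03, 0.38, 0.2], [0.24, -0.29, -0.122], -1], [[0.03, 0.38, 0.2], [0.42, -0.46, -0.122], -1], [[0.03, 0.38, 0.2], [0.599, -0.6, -0.122], -1], [[0.03, 0.38, 0.202], [0.599, -0.712, -0.122], -1], [[0.03, 0.38, 0.202], [0.599, -0.712, -0.122], -1], [[0.03, 0.38, 0.202], [0.599, -0.712, -0.122], -1]]}}

```text
clock: 18.4
eef_pos: [537.2, -66.5, 219.2]
tcp_rot: [3.139, 0.004, -0.024]
contact_force: [-0.2, -1.1, -1.2]
opening: 0.153
grasp_force: 98.3
```

```bash
python3 - <<'E'
from look import *
from plan import *
look("w13",["used1","sharps_box","mat"])
st=telemetry.sense();print(st["eef_pos"],st["tcp_rot"])
show(pose([654.5,2.7,60],-.027,0),pose([654.5,2.7,4],-.027,0))
for c in["top","scene"]:
    imaging.grab_frame(c);print(c,[(np.round(d["xy"]).tolist(),round(d["conf"],2)) for d in imaging.mark_of(c,"used1")])
E
```

```text
used1 [([432.0, 134.7], 0.72), ([422.9, 169.8], 0.51)]
sharps_box [([449.0, 166.5], 0.7), ([422.7, 167.4], 0.39)]
mat []
18.4 [537.2 -66.5 219.2]
[537.28796099 -67.56421288 218.96133173] [ 3.13891049  0.00381716 -0.02608827]
[541.4   5.8  90.4] turn [0.0034, 0.0049, 0.0012] shift [0.0137, -0.3687, 0.6418]
[541.4   5.8  34.4] turn [0.0034, 0.0049, 0.0012] shift [0.0147, -0.3695, 0.9218]
top [([180.0, 246.0], 0.72), ([170.0, 260.0], 0.6)]
scene [([257.0, 197.0], 0.23)]
```

Emit:
{"method": "step_arm", "body": {"moves": [[[0, 0, 0], [0.01, -0.15, 0.1], -1], [[0, 0, 0], [0.014, -0.3, 0.3], -1], [[0, 0, 0], [0.014, -0.369, 0.5], -1], [[0, 0, 0], [0.014, -0.369, 0.7], -1], [[0, 0, 0], [0.015, -0.369, 0.85], -1], [[0, 0.005, 0], [0.015, -0.369, 0.9], -1], [[0.003, 0.005, 0], [0.015, -0.369, 0.918], -1], [[0.003, 0.005, 0], [0.015, -0.369, 0.918], -1]]}}

```text
clock: 19.6
eef_pos: [542.0, 6.4, 35.4]
tcp_rot: [-3.141, -0.0, -0.025]
contact_force: [-0.1, 0.5, -1.2]
opening: 0.149
grasp_force: 98.3
```

```bash
python3 - <<'E'
from vials import *
look("w14",["scoop_lip","scoop","mat"]);lip()
k=imaging.calibration("wrist")
R=Ro.from_euler("z",-.026).as_matrix()
for n,P in [("o",(0,0,0)),("lip",(37,0,0))]: print(n,proj(k,R@np.array(P)+np.array([617.5,3.7,3]),1).round())
# compare scoop appearance relative to camera with first grasp-check picture
a,b=[cv2.Canny(cv2.imread(f"pics/{t}.png",0),60,150)[30:230,200:440].astype(np.float32) for t in("w4","w14")]
print(cv2.phaseCorrelate(a,b))
E
```

```text
scoop_lip [([319.3, 49.5], 0.56)]
scoop [([317.2, 126.6], 0.63)]
mat [([308.8, 215.4], 0.69)]
19.6 [542.    6.4  35.4]
lip tray 111.84903551562303 -208.56714622641655 5.999126216269968 [ 0.2 -0.1 -1.6] [-3.14151847e+00 -1.98769454e-03 -2.51967115e-02]
o [[320. 129.]]
lip [[321.  53.]]
((-0.20648385389398527, 0.4882857080216354), 0.42498130480448404)
```

Emit:
{"method": "step_arm", "body": {"moves": [[[0, 0, 0], [0, 0, 0.012], -1], [[0, 0, 0], [0, 0, 0.012], -1], [[0, 0, 0], [0, 0, 0.012], 0.2], [[0, 0, 0], [0, 0, 0.012], 1], [[0, 0, 0], [0, 0, 0.012], 1], [[0, 0, 0], [0, 0, 0.012], 1], [[0, 0, 0], [0, 0, 0.012], 1], [[0, 0, 0], [0, 0, 0.012], 1]]}}

```text
clock: 20.6
eef_pos: [541.3, 6.6, 32.2]
tcp_rot: [3.142, 0.001, -0.025]
contact_force: [1.1, -0.5, 0.6]
opening: 0.999
grasp_force: 0.0
```

Emit:
{"method": "step_arm", "body": {"moves": [[[0, 0, 0], [0, 0, -0.1], 1], [[0, 0, 0], [0, 0, -0.3], 1], [[0, 0, 0], [0, 0, -0.5], 1], [[0, 0, 0], [0, -0.1, -0.7], 1], [[0, 0, 0], [0, -0.3, -0.8], 1], [[0, 0, 0], [0, -0.5, -0.8], 1], [[0, 0, 0], [0, -0.7, -0.8], 1], [[0, 0, 0], [0, -0.7, -0.8], 1]]}}

```text
clock: 21.4
eef_pos: [545.1, 150.6, 192.7]
tcp_rot: [-3.14, -0.001, -0.022]
contact_force: [0.5, -0.3, 0.7]
opening: 0.999
grasp_force: 0.0
```

```bash
python3 - <<'E'
from vials import *
look("w15","scoop scoop_lip scoop_grip used1 empty_vial block full_vial1 sharps_mouth".split())
k=imaging.calibration("wrist");R=Ro.from_euler("z",-.026).as_matrix()
for n,P in [("o",(0,0,0)),("lip",(37,0,0)),("grip",(-77,0,48))]: print(n,proj(k,R@np.array(P)+np.array([617.5,3.7,3]),1).round())
R=Ro.from_euler("z",-.187).as_matrix()
for x in(48,0,-48): print(proj(k,R@np.array([x,0,14])+np.array([511.3,403,0]),1).round(),proj(k,R@np.array([x,0,54])+np.array([511.3,403,0]),1).round())
print(telemetry.sense()["qpos"].round(2))
E
```

```text
scoop []
scoop_lip [([475.1, 103.0], 0.56)]
scoop_grip [([492.1, 236.6], 0.88)]
used1 [([79.1, 220.2], 0.72), ([489.7, 235.2], 0.32)]
empty_vial [([81.3, 260.5], 0.55)]
block [([87.9, 261.4], 0.92)]
full_vial1 [([78.7, 219.9], 0.97), ([80.9, 302.8], 0.93)]
sharps_mouth []
21.4 [545.1 150.6 192.7]
o [[469. 142.]]
lip [[470. 104.]]
grip [[485. 234.]]
[[ 78. 220.]] [[ 54. 228.]]
[[ 79. 264.]] [[ 57. 276.]]
[[ 81. 304.]] [[ 61. 319.]]
[0.26 0.3  1.8  0.   1.04 1.86]
```

Emit:
{"method": "step_arm", "body": {"moves": [[[0, 0, 0.21], [-0.05, -0.25, 0], 1], [[0, 0, 0.21], [-0.1, -0.5, 0], 1], [[0, 0, 0.21], [-0.15, -0.75, 0], 1], [[0, 0, 0.21], [-0.2, -1, 0], 1], [[0, 0, 0.21], [-0.2, -1, 0], 1], [[0, 0, 0.21], [-0.2, -1, 0], 1]]}}

```text
clock: 22.45
eef_pos: [509.5, 348.5, 192.1]
tcp_rot: [3.141, 0.001, -0.188]
contact_force: [-0.6, -0.1, 0.1]
opening: 1.001
grasp_force: 0.0
```

```bash
python3 - <<'E'
from vials import *
look("w16","empty_vial block full_vial1".split())
s,k,o=pickle.load(open("w16.pkl","rb"));print(s["tcp_rot"])
s0,k0,o0=pickle.load(open("w15.pkl","rb"))
A=[u for u,c in o["full_vial1"]];
for n in("empty_vial","block","full_vial1"):
  for u,_ in o0[n][:2]:
    for v,_ in o[n][:2]: print(n,[np.round(q,1).tolist() for q in tri([(k0,u,1),(k,v,1)])])
for n,z in(("empty_vial",14),("block",0),("full_vial1",14)): print(n,[onz(k,u,z,1).round(1).tolist() for u,_ in o[n]])
f=cv2.imread("pics/w16.png");R=Ro.from_euler("z",-.187).as_matrix()
for P in [(82.5,28,32),(82.5,-28,32),(-82.5,-28,32),(-82.5,28,32),(0,0,54),(10,10,32),(10,-10,32),(-10,-10,32),(-10,10,32)]:
    u=proj(k,R@np.array(P)+np.array([511.3,403,0]),1)[0];cv2.drawMarker(f,tuple(int(round(v)) for v in u),(0,0,255),0,6);print(P,u.round())
cv2.imwrite("pics/w16a.png",f)
E
```

```text
empty_vial [([256.3, 232.2], 0.58)]
block [([260.3, 231.0], 0.94)]
full_vial1 [([253.2, 180.4], 0.9), ([258.5, 284.2], 0.65)]
22.45 [509.5 348.5 192.1]
[ 3.14122936e+00  6.99302888e-04 -1.87717124e-01]
empty_vial [[512.4, 405.9, 11.4], [0.6, 0.6]]
block [[509.9, 403.7, 2.5], [0.6, 0.6]]
full_vial1 [[557.9, 397.5, 15.3], [0.3, 0.3]]
full_vial1 [[524.5, 385.7, 63.4], [43.7, 43.7]]
full_vial1 [[533.7, 361.7, 104.7], [34.3, 34.3]]
full_vial1 [[465.9, 413.9, 18.4], [0.8, 0.8]]
empty_vial [[[512.3, 405.3, 14.0]]]
block [[[510.0, 404.3, 0.0]]]
full_vial1 [[[558.2, 397.8, 14.0]], [[463.5, 414.9, 14.0]]]
(82.5, 28, 32) [220. 141.]
(82.5, -28, 32) [287. 138.]
(-82.5, -28, 32) [291. 325.]
(-82.5, 28, 32) [231. 324.]
(0, 0, 54) [251. 244.]
(10, 10, 32) [244. 226.]
(10, -10, 32) [267. 226.]
(-10, -10, 32) [268. 249.]
(-10, 10, 32) [245. 249.]
```

View pics/w16a.png

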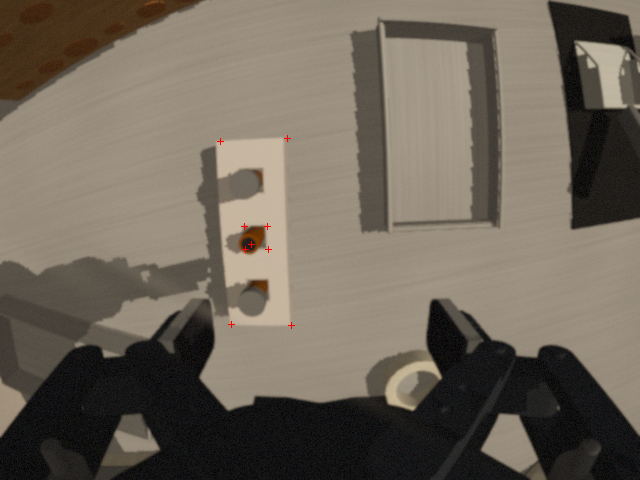

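Emit:
{"method": "step_arm", "body": {"moves": [[[0, 0, 0], [-0.042, -0.2, 0], 1], [[0, 0, 0], [-0.042, -0.276, 0.15], 1], [[0, 0, 0], [-0.042, -0.276, 0.38], 1], [[0, 0, 0], [-0.042, -0.276, 0.6], 1], [[0, 0, 0], [-0.042, -0.276, 0.74], 1], [[0, 0, 0], [-0.042, -0.276, 0.78], 1], [[0, 0, 0], [-0.042, -0.276, 0.78], 1]], "squeeze": 30}}

```text
clock: 23.35
eef_pos: [512.1, 402.0, 35.7]
tcp_rot: [3.14, 0.002, -0.191]
contact_force: [-0.2, -0.4, 0.3]
opening: 1.0
grasp_force: 0.0
```

Emit:
{"method": "step_arm", "body": {"moves": [[[0, 0, 0], [0, 0, 0], -1], [[0, 0, 0], [0, 0, 0], -1], [[0, 0, 0], [0, 0, 0], -1], [[0, 0, 0], [0, 0, 0], -1], [[0, 0, 0], [0, 0, 0], -1], [[0, 0, 0], [0, 0, 0], -1], [[0, 0, 0], [0, 0, 0], -1]]}}

```text
clock: 24.05
eef_pos: [512.4, 403.7, 37.0]
tcp_rot: [-3.141, -0.0, -0.19]
contact_force: [-0.7, -0.8, 5.6]
opening: 0.181
grasp_force: 29.6
```

Emit:
{"method": "step_arm", "body": {"moves": [[[0, 0, 0], [0, 0, -0.1], -1], [[0, 0, 0], [0, 0, -0.3], -1], [[0, 0, 0], [0, 0, -0.5], -1], [[0, 0, 0], [0, 0, -0.7], -1], [[0, 0, 0], [0, 0, -0.78], -1], [[0, 0, 0], [0, 0, -0.78], -1]]}}

```text
clock: 24.65
eef_pos: [513.2, 404.2, 194.9]
tcp_rot: [-3.138, -0.002, -0.19]
contact_force: [-0.4, 0.7, 0.3]
opening: 0.18
grasp_force: 29.8
```

Emit:
{"method": "step_arm", "body": {"moves": [[[0, 0, 0], [0.05, 0.15, 0], -1], [[0, 0, 0], [0.12, 0.35, 0], -1], [[0, 0, 0], [0.19, 0.57, 0], -1], [[0, 0, 0], [0.25, 0.79, 0], -1], [[0, 0, 0], [0.309, 0.972, 0], -1]]}}

```text
clock: 25.15
eef_pos: [534.5, 198.1, 189.9]
tcp_rot: [3.139, 0.004, -0.19]
contact_force: [1.3, -0.1, -0.1]
opening: 0.177
grasp_force: 29.8
```

Emit:
{"method": "step_arm", "body": {"moves": [[[0, 0, 0], [0.06, 0.2, 0], -1], [[0, 0, 0], [0.12, 0.4, 0], -1], [[0, 0, 0], [0.19, 0.6, 0], -1], [[0, 0, 0], [0.25, 0.79, 0], -1], [[0, 0, 0], [0.309, 0.972, 0], -1]]}}

```text
clock: 25.65
eef_pos: [558.8, -3.6, 190.0]
tcp_rot: [3.141, 0.004, -0.19]
contact_force: [0.5, 0.5, -0.5]
opening: 0.183
grasp_force: 29.8
```

Emit:
{"method": "step_arm", "body": {"moves": [[[0, 0, 0], [0.06, 0.2, 0], -1], [[0, 0, 0], [0.12, 0.4, 0], -1], [[0, 0, 0], [0.19, 0.6, 0], -1], [[0, 0, 0], [0.25, 0.79, 0], -1], [[0, 0, 0], [0.309, 0.972, 0], -1], [[0, 0, 0], [0.309, 0.972, 0], -1]]}}

```text
clock: 26.25
eef_pos: [583.3, -208.3, 189.8]
tcp_rot: [3.141, 0.003, -0.193]
contact_force: [1.0, 0.0, -0.9]
opening: 0.181
grasp_force: 29.8
```

```bash
python3 - <<'E'
from look import *
from plan import *
look("w17","sharps_mouth used1 empty_vial".split())
s,k,o=pickle.load(open("w17.pkl","rb"));print([onz(k,u,95,1).round() for u,_ in o["sharps_mouth"]],s["grasp_force"],s["opening"],s["tcp_rot"])
Rb=Ro.from_euler("z",BY).as_matrix()
for u,c in o["used1"]: print("in box frame",(Rb.T@(onz(k,u,13,1)[0]-[*BOX,0])).round())
f=cv2.imread("pics/w17.png");hsv=cv2.cvtColor(f,cv2.COLOR_BGR2HSV);m=cv2.inRange(hsv,(5,130,50),(22,255,255))
n,l,st,ce=cv2.connectedComponentsWithStats(m)
for i in range(1,n):
    if st[i][4]>50: print(st[i].tolist(),(Rb.T@(onz(k,ce[i],13,1)[0]-[*BOX,0])).round())
E
```

```text
sharps_mouth [([311.9, 250.3], 0.63)]
used1 [([242.7, 193.3], 0.83), ([319.0, 287.3], 0.72), ([274.6, 193.5], 0.69), ([272.8, 232.2], 0.62)]
empty_vial [([316.7, 288.1], 0.6), ([239.3, 194.7], 0.32)]
26.25 [ 583.3 -208.3  189.8]
[array([[ 583., -203.,   95.]])] 29.825979620218277 0.18122908598999377 [ 3.14056899e+00  2.73270537e-03 -1.93129825e-01]
in box frame [47. 51. 13.]
in box frame [-57.  16.  13.]
in box frame [37. 24. 13.]
in box frame [ 5. 38. 13.]
[231, 171, 23, 27, 527] [54. 49. 13.]
[262, 174, 31, 30, 525] [43. 22. 13.]
[280, 196, 17, 18, 137] [22. 16. 13.]
[233, 205, 22, 9, 120] [34. 56. 13.]
[264, 217, 30, 28, 535] [ 6. 32. 13.]
[253, 230, 14, 18, 88] [ 3. 53. 13.]
[298, 272, 45, 75, 2183] [-76.  21.  13.]
```

Emit:
{"method": "step_arm", "body": {"moves": [[[0, 0, 0], [-0.06, 0.05, 0.15], -1], [[0, 0, 0], [-0.06, 0.05, 0.3], -1], [[0, 0, 0], [-0.06, 0.05, 0.36], -1], [[0, 0, 0], [-0.06, 0.05, 0.36], -1], [[0, 0, 0], [-0.06, 0.05, 0.36], 1], [[0, 0, 0], [-0.06, 0.05, 0.36], 1], [[0, 0, 0], [-0.06, 0.05, 0.36], 1], [[0, 0, 0], [-0.06, 0.05, 0.36], 1]]}}

```text
clock: 27.25
eef_pos: [570.9, -212.1, 121.2]
tcp_rot: [3.141, -0.001, -0.19]
contact_force: [-0.3, 0.3, 0.2]
opening: 0.851
grasp_force: 0.0
```

Emit:
{"method": "step_arm", "body": {"moves": [[[0, 0, 0], [0, 0, -0.2], 1], [[0, 0, 0], [0, 0, -0.4], 1], [[0, 0, 0], [-0.05, 0, -0.6], 1], [[0, 0, 0], [-0.2, 0, -0.8], 1], [[0, 0, 0], [-0.4, 0, -0.9], 1], [[0, 0, 0], [-0.4, 0, -0.9], 1], [[0, 0, 0], [-0.4, 0, -0.9], 1], [[0, 0, 0], [-0.4, 0, -0.9], 1]]}}

```text
clock: 28.05
eef_pos: [492.2, -196.9, 300.1]
tcp_rot: [3.142, 0.0, -0.19]
contact_force: [-0.3, 0.3, -0.2]
opening: 0.995
grasp_force: 0.0
```

```bash
python3 - <<'E'
from look import *
from plan import *
look("w18","used1 empty_vial scoop scoop_lip scoop_grip mat full_vial1".split())
s,k,o=pickle.load(open("w18.pkl","rb"))
Rb=Ro.from_euler("z",BY).as_matrix()
f=cv2.imread("pics/w18.png");hsv=cv2.cvtColor(f,cv2.COLOR_BGR2HSV);m=cv2.inRange(hsv,(5,130,50),(22,255,255))
n,l,st,ce=cv2.connectedComponentsWithStats(m)
for i in range(1,n):
    if st[i][4]>50: print(st[i].tolist(),(Rb.T@(onz(k,ce[i],13,1)[0]-[*BOX,0])).round())
print([onz(k,u,3,1).round() for n in("scoop","scoop_lip") for u,_ in o[n]])
E
```

```text
used1 [([255.7, 102.3], 0.88), ([281.2, 104.1], 0.85), ([279.3, 133.7], 0.64)]
empty_vial [([314.3, 140.8], 0.94)]
scoop [([142.3, 140.5], 0.87)]
scoop_lip [([137.1, 110.5], 0.66)]
scoop_grip [([139.8, 206.9], 0.71)]
mat [([146.8, 172.8], 0.73)]
full_vial1 []
28.05 [ 492.2 -196.9  300.1]
[247, 87, 19, 20, 284] [55. 48. 13.]
[271, 89, 22, 22, 272] [44. 22. 13.]
[283, 106, 15, 12, 97] [23. 16. 13.]
[248, 111, 17, 9, 86] [34. 55. 13.]
[271, 121, 23, 21, 302] [ 8. 31. 13.]
[263, 132, 10, 13, 59] [ 4. 53. 13.]
[277, 135, 40, 28, 594] [-19.  24.  13.]
[382, 275, 52, 62, 1804] [-246.  -49.   13.]
[array([[618.,   7.,   3.]]), array([[659.,   6.,   3.]])]
```

```bash
python3 -c "
from rig import r
print(r.sign_off())"
```

```text
the job is handed in; nothing more can be done
None
```

I handed the job in at about 28 s of the 72 s allowed: the last wrist picture showed all three cracked vials and the empty vial in the sharps box and the scoop back on its mat. `sign_off` gave no verdict, and I did not re-check the full vials after lifting the empty one out from between them.

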